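# Slide the pepper mill home into its bay

### The arm

A 6-joint arm with a two-finger parallel gripper is mounted at the origin on the work surface. World frame = base frame: x ahead of the robot, y to its left, z up, the work surface at z = 0. Lengths are in m, angles in rad, forces in N, time in s.
With the tool pointing down it reaches from about 0.35 to 0.975 m from the base axis. Payload 4.9 kg.
Tool frame: the origin (TCP) lies midway between the tips of the shut fingers; the grasp point (between the pads) lies 19 mm behind it; z points along the fingers, y is the direction in which the jaws open and shut (so a half turn about z gives the same grasp; the last joint's range is limited). The gripper opens to 85 mm and grips with 20 to 120 N. Pads are 22 mm wide; open, the fingers measure 114 mm over their backs; the gripper's body (76 mm by 85 mm) begins 54 mm behind the grasp point. The pads swing forward as they close: fully open they stand 13 mm farther back than shut.
Start: joints at [-1.233, 0.053, 1.613, -0, 1.476, -0.119], TCP at [0.276, -0.561, 0.231] pointing down, gripper open.
Joint ranges: [-3.01, 3.01], [-1.01, 2.22], [0.06, 2.58], [-1.02, 4.17], [0.09, 2.62], [-3.14, 3.14]. Speed limits (rad/s): [2.57, 2.57, 3.14, 3.14, 3.14, 3.14].

### API

Orientations are given as a unit quaternion [w, x, y, z].
In Python, from plant import state, grab_frame, camera_params, job_done, boxes_of gives the robot as it stands.
- The arm moves only by the tool step_arm, never from a script. Its argument "steps" is a list of rows, each a list of 4 numbers: the shift along the tool's x, y, z in mm, then the turn about the tool's z in degrees. A call has 1 to 8 rows; each row shifts and turns the pose as measured when the row begins, along the tool's axes as they then stand; what a row does not reach is not made up. A row lasts 1/10 s, in which the tool goes at most 50 mm and 8.59 degrees, less where a joint would pass 70% of its speed; a pose out of reach is approached as far as the arm can. A call is refused whole if a number of a shift passes 50 or a number of a turn 8.59, either way. A call with a gripper value outside its range is refused whole. "claw" is the opening in per cent of the stroke, from 0 (shut) to 100 (fully open), set as the call begins (left out, the last holds). The fingers move at their own pace and stop on an object; the grip force is fixed at half the most. Time passes only in rows, so rows that do not move let the fingers close. It gives the time, the measured TCP pose, the force and the opening at its end, in the units of the state.
- state(): the state, without advancing time (a new reading comes with each control period).
- grab_frame(name): name is "scene" or "top" or "wrist"; returns (picture, depth): 384x512x3 uint8, red, green, blue; 384x512 float32, m along the optical axis (not along the pixel's ray), 0 where there is no reading.
- camera_params(name): a dict with "mtx" (3x3 intrinsics, pixels), "extrinsics" (4x4, takes a point from camera to world coordinates); the wrist camera has in their place "T_tool_cam" (4x4, takes a point from camera to tool coordinates, whose origin is the TCP and whose axes are the flange's). Camera axes: x right, y down, z forward; pixel columns grow to the right and rows downward; lengths in m; the calibration is good to about 2 mm. A picture is of the moment at which its call begins: read the wrist's pose just before it. camera_params takes no time and is no camera call.
- job_done(): hands the job in, once; it reports no verdict.
Trained networks look in the newest picture that a camera, given by its name, has taken for a name from the list of things; names that differ only in an ending like _2 or _b are one class to them, and where a whole thing is asked for, a point or a joint stands for the part that bears it (a point fixed in the world has none). Each returns a list of dicts, best first, with "p" (0 to 1); they miss things now and then, are a little off and sometimes report something else, mostly with a low value. They report only what shows in the picture. A call takes as long as a camera call.
- boxes_of(camera, label): "box" ([left, top, width, height] in pixels, round what is visible of it).
The state is a dict: "time": time; "joint_pos": joint angles; "joint_vel": joint speeds; "joint_efforts": joint torques, N m; "tool_pos": TCP position; "tool_rot": TCP orientation; "contact_force": force on the tool from outside, world axes, zero at the start; "ft_torque": the same for the moment, N m; "gripper_width": opening from 0.0 (shut) to 1.0 (fully open).
Only numpy, scipy, OpenCV 4.12 (cv2) and the standard library are available. Lean on these libraries where they do the work, as an engineer would, in place of code of your own. Each camera call takes 0.05 s, during which the arm holds its last target. There are 200 camera calls.

### The job

Put the tall pepper mill away in the empty oak bay by pushing it along the counter with the fingers: in through the bay's open side and all the way to the back rail. Its bottom plug is missing and lifting would spill the peppercorns, so never lift it, and keep it upright: it topples easily if pushed high. Leave the salt mill and everything else where they are.

Things in the scene. Friction and masses are not known exactly. Their poses are not given: they have to be found in the camera images.
- pepper_mill: tall narrow turned dark-wood mill, 210 mm tall, 0.3 to 0.5 kg, loose on the open counter in front of the bays. Foot: upright cylinder, 60 mm diameter, up to 42 mm height; above it a slim 36 mm waist and a 50 mm round head. Origin: centre of its underside, z along its axis. Pushed within about 30 mm of the counter it slides upright (1 to 4 N); pushed much higher it tips.
- bay: the empty bay: low U of oak rail fixed to the counter, open towards the robot. Rails 22 mm high, 16 mm thick; clear width 84 mm, depth 60 mm; its floor is the counter. Origin: on the counter, midway between the side rails, 30 mm before the back rail's inner face: where the centre of the mill's foot belongs. x points into the bay, towards the back rail; the mouth is at x = -30 mm.
- other_bay: the occupied bay: the same oak rail, with the shorter salt mill standing in it. Either bay may be the left one.
- salt_mill: the salt mill, same turned dark-wood shape and 60 mm foot as the pepper mill but only 150 mm tall, standing home in the occupied bay. Origin: centre of its underside. Bystander.
- bento: round stainless three-tier stacking bento, 106 mm across, 144 mm tall, standing on the tray. Origin: centre of its underside. Bystander.
- cup: pink plastic cup, 72 mm across the rim, 85 mm tall, on the tray. Origin: centre of its underside. Bystander.
- bowl: white ceramic bowl, 110 mm across, 50 mm tall, on the tray. Origin: centre of its underside. Bystander.
- fork_a: mint plastic fork, 150 mm long, lying on the tray. Origin: on its underside near the middle of its length. Bystander.
- fork_b: the second mint plastic fork, like the first, lying beside it. Bystander.
- egg_cup: white egg cup, 48 mm across, 62 mm tall, standing on the counter between and beyond the two bays. Origin: centre of its underside. Bystander.
- spice_jar: amber glass spice jar, 48 mm across, 95 mm tall, standing on the counter to the robot's right. Origin: centre of its underside. Bystander.

How it is judged:
At the end, for the whole second after the job is handed in: The pepper mill stands upright (within 0.04 rad) and at rest on the counter in the empty bay, between its side rails and within 10 mm of touching the back rail; every bystander is within 20 mm of where it was (x of pepper_mill in the frame of bay between -0.01 and 0.004 m and y of pepper_mill in the frame of bay between -0.015 and 0.015 m and angle between pepper_mill's own z axis and vertical below 0.04 rad and height (world z) of pepper_mill below 0.004 m and linear speed of pepper_mill below 0.02 m/s and not (distance of any of salt_mill, bento, cup, bowl, fork_a, fork_b, egg_cup, spice_jar from where it was at the start of the episode above 0.02 m)).
It fails at once if the pepper mill is tipped (more than 0.2 rad) (angle between pepper_mill's own z axis and vertical above 0.2 rad).
It fails at once if the pepper mill is lifted off the counter (more than 10 mm) (height (world z) of pepper_mill above 0.01 m).
It fails at once if the salt mill or another bystander is moved by more than 20 mm (distance of any of salt_mill, bento, cup, bowl, fork_a, fork_b, egg_cup, spice_jar from where it was at the start of the episode above 0.02 m).
It also fails if it takes over 61 s, if anything falls off the work surface, if the arm or the gripper's body presses on something with over 40 N, if the wrist force passes 120 N, or if a joint passes its speed limit or range.

## Working session

There is one attempt and no reset: what is moved stays moved. The work goes in short steps, Python scripts to look and compute and a tool call to move; the robot and the scene stay as the last step left them, time stands still between calls to the robot, and variables do not carry over. Pictures are saved under pics/ and viewed, about 8 in all and at most 12, crops included, and the job is handed in when it is done.

Besides the shell and the picture viewer there is one more tool, called after "Call:" as name(argument=value, ...) on one line, values as JSON. step_arm: Moves the arm, as the interface text tells. Its arguments: {"type":"object","properties":{"steps":{"type":"array"},"claw":{"type":"number"}},"required":["steps"]}

```bash
mkdir -p pics; cat > h.py <<'E'
import numpy as np, cv2
from plant import *
def cloud(name):
    im,d=grab_frame(name); c=camera_params(name); K=np.array(c["mtx"])
    v,u=np.mgrid[:384,:512]
    P=np.stack([(u-K[0,2])/K[0,0]*d,(v-K[1,2])/K[1,1]*d,d],-1)
    if "extrinsics" in c: T=np.array(c["extrinsics"])
    else:
        from scipy.spatial.transform import Rotation as R
        s=state(); w=s["tool_rot"]; A=np.eye(4); A[:3,:3]=R.from_quat([w[1],w[2],w[3],w[0]]).as_matrix(); A[:3,3]=s["tool_pos"]
        T=A@np.array(c["T_tool_cam"])
    W=P@T[:3,:3].T+T[:3,3]; W[d==0]=np.nan
    return im,W
def save(im,n,s=1.5): cv2.imwrite("pics/"+n,cv2.resize(im[:,:,::-1],None,fx=s,fy=s))
E
python3 - <<'E'
from h import *
s=state();print(s["tool_pos"],s["tool_rot"],s["time"])
for c in ["top","scene"]:
    im,W=cloud(c); save(im,c+"0.png"); np.save(c+"0.npy",W)
    for l in ["pepper_mill","bay","other_bay","salt_mill","bento","cup","bowl","egg_cup","spice_jar"]:
        for b in boxes_of(c,l)[:2]:
            x,y,w,h=[int(round(q)) for q in b["box"]]
            R=W[max(y,0):y+h,max(x,0):x+w].reshape(-1,3)
            t=R[R[:,2]>np.nanpercentile(R[:,2],99)-.012]
            print(c,l,round(b["p"],2),(x,y,w,h),np.round(np.nanmean(t,0),3))
E
```

```text
[ 0.27546309 -0.56031001  0.23003616] [-1.03725601e-03  9.74031799e-01  2.26408848e-01 -1.13712500e-04] 0.0
top bay 0.88 (206, 132, 43, 38) [0.702 0.124 0.022]
top other_bay 0.64 (302, 147, 45, 31) [ 0.662 -0.135  0.145]
top salt_mill 0.55 (309, 146, 26, 31) [ 0.663 -0.135  0.145]
top bento 0.87 (54, 172, 64, 49) [0.543 0.475 0.159]
top bento 0.6 (136, 235, 10, 52) [0.384 0.349 0.019]
top cup 0.84 (116, 182, 36, 31) [0.545 0.363 0.099]
top bowl 0.61 (72, 236, 38, 45) [0.383 0.478 0.064]
top egg_cup 0.72 (266, 124, 16, 20) [0.735 0.002 0.062]
top spice_jar 0.67 (396, 179, 28, 16) [ 0.599 -0.364  0.095]
scene pepper_mill 0.88 (253, 156, 17, 48) [0.542 0.081 0.204]
scene pepper_mill 0.37 (322, 220, 22, 33) [0.541 0.361 0.098]
scene bay 0.82 (225, 215, 37, 39) [0.704 0.135 0.021]
scene bay 0.61 (340, 193, 28, 29) [0.383 0.363 0.019]
scene other_bay 0.74 (182, 158, 19, 34) [ 0.666 -0.129  0.14 ]
scene other_bay 0.68 (172, 172, 37, 28) [ 0.677 -0.121  0.089]
scene salt_mill 0.61 (179, 157, 20, 34) [ 0.667 -0.13   0.143]
scene bento 0.58 (343, 228, 48, 52) [0.547 0.48  0.159]
scene bento 0.51 (179, 158, 23, 33) [ 0.667 -0.13   0.139]
scene cup 0.96 (320, 220, 25, 29) [0.542 0.362 0.099]
scene bowl 0.84 (370, 206, 33, 33) [0.508 0.472 0.159]
scene egg_cup 0.64 (197, 207, 15, 20) [0.738 0.01  0.062]
scene spice_jar 0.87 (151, 119, 18, 26) [ 0.604 -0.359  0.095]
scene spice_jar 0.2 (199, 206, 10, 20) [0.737 0.01  0.062]
```

```bash
python3 - <<'E'
from h import *
W=np.load("top0.npy");im=cv2.imread("pics/top0.png")
P=W.reshape(-1,3)
m=(P[:,2]>.19)&(P[:,0]>.3)&(abs(P[:,1])<.3); print("mill head",np.round(np.nanmedian(P[m],0),4),m.sum(),np.round([P[m].min(0),P[m].max(0)],3))
m=(P[:,2]>.017)&(P[:,2]<.027)&(P[:,0]>.58)&(P[:,0]<.78)&(P[:,1]>.03)&(P[:,1]<.25)
Q=P[m][:,:2].astype(np.float32); r=cv2.minAreaRect(Q); print(r,len(Q)); print(cv2.boxPoints(r))
S=np.load("scene0.npy").reshape(-1,3); m=(S[:,2]>.015)&(S[:,2]<.026)&(S[:,0]>.58)&(S[:,0]<.78)&(S[:,1]>.03)&(S[:,1]<.25)
r=cv2.minAreaRect(S[m][:,:2].astype(np.float32)); print(r); print(cv2.boxPoints(r))
# metric plan view from top picture
g=np.full((500,500,3),0,np.uint8)
im0=cv2.resize(im,(512,384))
c=np.hstack([im0[90:300,150:400]]); cv2.imwrite("pics/crop0.png",cv2.resize(c,None,fx=3,fy=2.8))
E
```

```text
mill head [0.5377 0.0747 0.1946] 159 [[0.521 0.058 0.19 ]
 [0.557 0.093 0.213]]
((0.6919096112251282, 0.12929654121398926), (0.11616732180118561, 0.07694406807422638), 76.43291473388672) 468
[[0.6408856  0.08185858]
 [0.7156826  0.06380874]
 [0.74293363 0.1767345 ]
 [0.6681366  0.19478434]]
((0.6917109489440918, 0.13278941810131073), (0.11820448935031891, 0.07672427594661713), 75.39832305908203)
[[0.6396883  0.08526707]
 [0.7139345  0.06592507]
 [0.7437336  0.18031177]
 [0.6694874  0.19965377]]
```

View pics/top0.png

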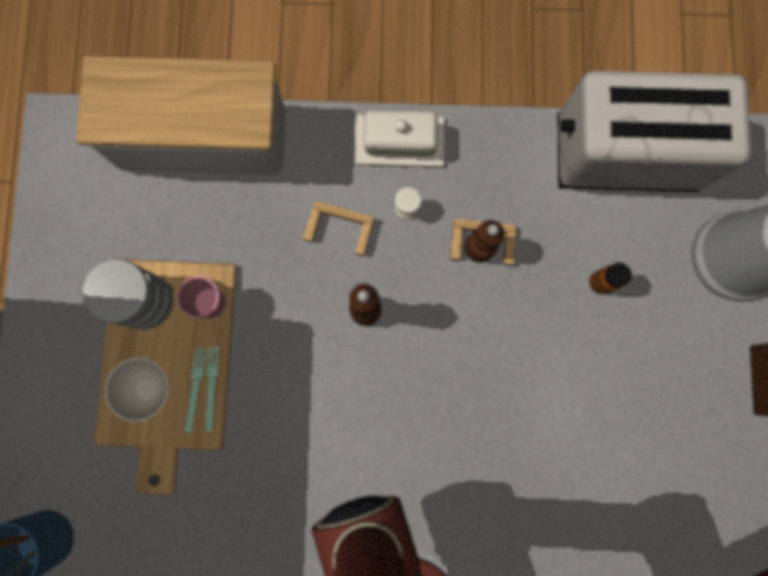

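The top view shows the empty bay as the left U, centred near (338,228) px and yawed slightly. The pepper mill is at (365,303), the salt mill in the right bay at (484,240). The head of the mill would hit the gripper's body if I pushed with shut fingers, so I'll push with the back of one open finger. First I push along the bay's y, then along its x.

```bash
python3 - <<'E'
from h import *
from scipy.optimize import least_squares
c=camera_params("scene"); print("scenecam",np.round(np.array(c["extrinsics"])[:3,3],2))
for n in ["top","scene"]:
    P=np.load(n+"0.npy").reshape(-1,3)
    near=(np.hypot(P[:,0]-.54,P[:,1]-.078)<.06)
    for lo,hi,r in [(.008,.04,.03),(.06,.12,.018),(.17,.2,.025)]:
        Q=P[near&(P[:,2]>lo)&(P[:,2]<hi)]
        if len(Q)<8: continue
        f=least_squares(lambda p:np.hypot(Q[:,0]-p[0],Q[:,1]-p[1])-r,[.54,.078],loss="soft_l1",f_scale=.003)
        print(n,lo,hi,len(Q),np.round(f.x,4),np.sqrt(np.mean(f.fun**2)).round(4))
# bay model fit: distance of rail-top points to U
    m=(P[:,2]>.016)&(P[:,2]<.027)&(P[:,0]>.58)&(P[:,0]<.78)&(P[:,1]>.03)&(P[:,1]<.25); Q=P[m][:,:2]
    def res(p):
        c,s=np.cos(p[2]),np.sin(p[2]); d=Q-p[:2]; x=d@[c,s]; y=d@[-s,c]
        b=lambda x0,x1,y0,y1:np.hypot(np.maximum(0,np.maximum(x0-x,x-x1)),np.maximum(0,np.maximum(y0-y,y-y1)))+0.3*np.minimum.reduce([np.maximum(0,.008-abs(0*x))*0])
        seg=lambda a,e:(lambda t:np.hypot(x-a[0]-t*(e[0]-a[0]),y-a[1]-t*(e[1]-a[1])))(np.clip(((x-a[0])*(e[0]-a[0])+(y-a[1])*(e[1]-a[1]))/((e[0]-a[0])**2+(e[1]-a[1])**2),0,1))
        return np.minimum.reduce([seg((-.022,.05),(.038,.05)),seg((-.022,-.05),(.038,-.05)),seg((.038,-.05),(.038,.05))])
    f=least_squares(res,[.684,.133,-.24]); print(n,"bay",np.round(f.x,4),len(Q),np.sqrt(np.mean(f.fun**2)).round(4))
E
```

```text
scenecam [1.09 0.51 1.08]
top 0.008 0.04 20 [0.5399 0.0758] 0.001
top 0.06 0.12 57 [0.5366 0.0743] 0.0019
top 0.17 0.2 275 [0.5445 0.0757] 0.0083
top bay [ 0.6828  0.1313 -0.2388] 475 0.0049
scene 0.008 0.04 85 [0.5382 0.0774] 0.0029
scene 0.06 0.12 143 [0.5404 0.0793] 0.0019
scene 0.17 0.2 162 [0.5338 0.0739] 0.006
scene bay [ 0.684   0.1352 -0.239 ] 361 0.0051
```

Call:
step_arm(steps=[[37, -30, 0, 0], [37, -30, 0, 0], [37, -30, 0, 0], [37, -30, 0, 0], [37, -30, 0, 0], [37, -30, 0, 0], [37, -30, 0, 0], [37, -30, 0, 0]], claw=100)

```text
time: 1.8
tool_pos: [0.4391, -0.2086, 0.2312]
tool_rot: [0.002, 0.975, 0.221, 0.001]
contact_force: [1.5, -1.2, 0.2]
gripper_width: 0.998
```

```bash
cat > go.py <<'E'
import sys
from h import *
from scipy.spatial.transform import Rotation as R
B=np.array([.6835,.133]); th=-.239
def rep(tx=None,ty=None,tz=None,ang=None):
    s=state(); w=s["tool_rot"]; M=R.from_quat([w[1],w[2],w[3],w[0]]).as_matrix(); p=np.array(s["tool_pos"])
    a=np.degrees(np.arctan2(M[1,1],M[0,1]))
    d=p[:2]-B; c,sn=np.cos(th),np.sin(th)
    print("t",s["time"],"p",p.round(4),"yang",a.round(2),"tilt",M[2,2].round(4),"bay",np.round([d@[c,sn]*1e3,d@[-sn,c]*1e3],1),"F",np.round(s["contact_force"],1),"q",np.round(s["joint_pos"],2))
    if tx is not None:
        D=np.array([B[0]+c*tx-sn*ty,B[1]+sn*tx+c*ty,tz])-p
        print("tool shift mm",np.round(M.T@D*1e3,1),"turn",round(((a-ang+180)%360)-180,1))
if __name__=="__main__": rep(*[float(v) for v in sys.argv[1:]])
E
python3 go.py -.127 -.209 .225 -103.7
```

```text
t 1.8 p [ 0.4391 -0.2086  0.2312] yang -64.52 tilt -1.0 bay [-156.6 -389.8] F [ 1.5 -1.2  0.2] q [-0.6  -0.29  1.93 -0.    1.5   0.53]
tool shift mm [ 137.1 -121.5    6. ] turn 39.2
```

Call:
step_arm(steps=[[37, -32, 0, 0], [37, -32, 0, 0], [37, -32, 0, 0], [26, -25, 0, 0], [0, 0, 0, 8.5], [0, 0, 0, 8.5], [0, 0, 0, 8.5], [0, 0, 0, 8.5]])

```text
time: 2.6
tool_pos: [0.5133, -0.0279, 0.2329]
tool_rot: [0.001, 0.997, -0.077, 0.004]
contact_force: [0.1, 0.8, 0.2]
gripper_width: 1.001
```

```bash
python3 go.py -.127 -.215 .06 -103.7; python3 - <<'E'
from h import *
im,W=cloud("wrist"); save(im,"w1.png"); np.save("w1.npy",W)
print(np.round(camera_params("wrist")["T_tool_cam"],3))
E
```

```text
t 2.6 p [ 0.5133 -0.0279  0.2329] yang -98.85 tilt -1.0 bay [-127.2 -196.6] F [0.1 0.8 0.2] q [-0.2  -0.22  1.87 -0.    1.49  1.53]
tool shift mm [ -2.8  18.1 172.9] turn 4.8
[[-0.    -0.951 -0.309  0.079]
 [ 1.    -0.    -0.    -0.   ]
 [ 0.    -0.309  0.951 -0.144]
 [ 0.     0.     0.     1.   ]]
```

View pics/w1.png

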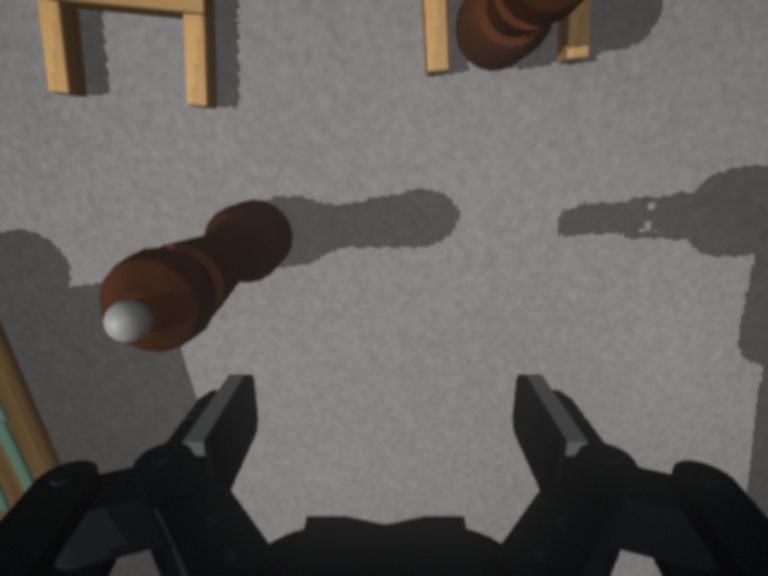

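The wrist view shows the mill's foot at (250,240) and the bay mouth at (40–215,100). The gripper's outer knuckles, at (75,480), stick out wider than the fingers, so I'll check their profile against the mill.

```bash
python3 - <<'E'
from h import *
from scipy.spatial.transform import Rotation as R
from scipy.optimize import least_squares
W=np.load("w1.npy"); s=state(); w=s["tool_rot"]; M=R.from_quat([w[1],w[2],w[3],w[0]]).as_matrix()
L=(W-s["tool_pos"])@M
m=np.zeros(W.shape[:2],bool); m[248:,:]=1; m[:,:25]&=True
P=L[m]; P=P[np.isfinite(P[:,0])&(abs(P[:,1])<.09)&(P[:,2]<.02)&(P[:,2]>-.14)&(abs(P[:,0])<.05)]
for z in np.arange(-.12,.01,.01):
    Q=P[(P[:,2]>=z)&(P[:,2]<z+.01)]
    if len(Q)>3: print(round(z,3),len(Q),"y",Q[:,1].min().round(3),Q[:,1].max().round(3),"x",Q[:,0].min().round(3),Q[:,0].max().round(3))
P=W.reshape(-1,3); near=np.hypot(P[:,0]-.54,P[:,1]-.078)<.06
for lo,hi,r in [(.006,.04,.03),(.06,.12,.018),]:
    Q=P[near&(P[:,2]>lo)&(P[:,2]<hi)]
    f=least_squares(lambda p:np.hypot(Q[:,0]-p[0],Q[:,1]-p[1])-r,[.54,.078],loss="soft_l1",f_scale=.003); print(len(Q),f.x.round(4),np.sqrt(np.mean(f.fun**2)).round(4))
    # radius vs height
Q=P[near]; rr=np.hypot(Q[:,0]-f.x[0],Q[:,1]-f.x[1])
for z in np.arange(0.01,.22,.02):
    k=(Q[:,2]>z)&(Q[:,2]<z+.02)
    if k.sum()>3: print("h",z.round(2),k.sum(),np.median(rr[k]).round(3))
m=(P[:,2]>.018)&(P[:,2]<.026)&(P[:,0]>.58)&(P[:,0]<.78)&(P[:,1]>.03)&(P[:,1]<.25); print("bay pts",P[m][:,:].min(0).round(3),P[m].max(0).round(3),m.sum())
E
```

```text
-0.1 1270 y -0.032 0.032 x 0.015 0.021
-0.09 9787 y -0.07 0.069 x 0.003 0.019
-0.08 7874 y -0.075 0.074 x -0.01 0.018
-0.07 8448 y -0.075 0.075 x -0.013 0.015
-0.06 1653 y -0.072 0.072 x -0.002 0.014
-0.05 1564 y -0.057 0.057 x -0.012 0.012
-0.04 1464 y -0.057 0.056 x -0.011 0.011
-0.03 1151 y -0.057 0.057 x -0.012 0.011
-0.02 358 y -0.049 0.049 x -0.012 0.011
342 [0.5395 0.0774] 0.0002
1012 [0.5406 0.0751] 0.0017
h 0.01 196 0.028
h 0.03 493 0.027
h 0.05 593 0.022
h 0.07 453 0.018
h 0.09 217 0.017
h 0.11 269 0.018
h 0.13 418 0.02
h 0.15 458 0.019
h 0.17 2064 0.021
h 0.19 1933 0.01
h 0.21 135 0.003
bay pts [0.642 0.066 0.018] [0.726 0.196 0.026] 2660
```

The knuckles would touch the mill's waist if I pushed with the flat back of a finger. I'll use a finger's front outer corner instead, with the contact normal about 30° off the tool's x. One tool yaw (tool x at 196°) then serves both push directions, one with each finger.

Call:
step_arm(steps=[[0, 0, 0, -8.5], [0, 0, 0, -8.5], [0, 0, 0, -8.5], [0, 0, 0, -8.5], [0, 0, 0, -8.5], [0, 0, 0, -8.5], [0, 0, 0, -8.5], [0, 0, 0, -8.5]])

```text
time: 3.45
tool_pos: [0.5132, -0.0283, 0.2336]
tool_rot: [0.004, 0.866, 0.501, 0.003]
contact_force: [-0.0, -0.5, 0.5]
gripper_width: 1.0
```

Call:
step_arm(steps=[[0, 0, 0, -8.5], [0, 0, 0, -8.5], [0, 0, 0, -8.5], [0, 0, 0, -8.5], [0, 0, 0, -8.5], [0, 0, 0, -8.5], [0, 0, 0, -8.5], [0, 0, 0, -8.5]])

```text
time: 4.25
tool_pos: [0.5131, -0.029, 0.2342]
tool_rot: [0.005, 0.432, 0.902, 0.001]
contact_force: [0.1, 1.1, 0.4]
gripper_width: 1.006
```

Call:
step_arm(steps=[[0, 0, 0, -8.5], [0, 0, 0, -8.5], [0, 0, 0, -8.5], [0, 0, 0, -8.5], [0, 0, 0, -8.5], [0, 0, 0, -8.5], [0, 0, 0, -8.5], [0, 0, 0, 0]])

```text
time: 5.05
tool_pos: [0.513, -0.0297, 0.2349]
tool_rot: [0.006, -0.08, 0.997, -0.002]
contact_force: [0.8, -0.3, -0.7]
gripper_width: 0.998
```

```bash
cat > look.py <<'E'
# measure mill foot; plan the push: contact corner of finger s, backoff off(mm), toward bay point (gx,gy) mm
import sys
from h import *
from scipy.spatial.transform import Rotation as R
from scipy.optimize import least_squares
g=[float(v) for v in sys.argv[1:]]; s_,gx,gy,off=g[:4]; g0=np.array(g[4:6] if len(g)>4 else [.5395,.0772])
B=np.array([.6835,.133]); th=-.239; c,sn=np.cos(th),np.sin(th); Rb=np.array([[c,-sn],[sn,c]])
est=[]
for n in ["scene","top"]:
    im,W=cloud(n); P=W.reshape(-1,3); near=np.hypot(P[:,0]-g0[0],P[:,1]-g0[1])<.045
    if n=="scene" and "-" : save(im,"last_scene.png")
    for lo,hi,r in [(.008,.04,.03),(.06,.12,.018)]:
        Q=P[near&(P[:,2]>lo)&(P[:,2]<hi)]
        if len(Q)<8: continue
        f=least_squares(lambda p:np.hypot(Q[:,0]-p[0],Q[:,1]-p[1])-r,g0,loss="soft_l1",f_scale=.003)
        e=np.sqrt(np.mean(f.fun**2)); print(n,lo,len(Q),f.x.round(4),"bay",(Rb.T@(f.x-B)*1e3).round(1),"rms",e.round(4)); est.append((f.x,n,lo))
m=np.mean([x for x,n,l in est if n=="scene"],0)
s=state(); w=s["tool_rot"]; M=R.from_quat([w[1],w[2],w[3],w[0]]).as_matrix(); p=np.array(s["tool_pos"])
mb=Rb.T@(m-B)*1e3; d=np.array([gx,gy])-mb; D=Rb@(d/np.hypot(*d))
k=p[:2]+M[:2,:2]@np.array([-.011,.057*s_])   # finger corner
dt=M[:2,:2].T@D
print("t",s["time"],"tcp",p.round(4),"x ang",np.degrees(np.arctan2(M[1,0],M[0,0])).round(1),"F",np.round(s["contact_force"],1))
print("mill bay",mb.round(1),"goal dist",np.hypot(*d).round(1),"push dir tool",dt.round(3),"phi",np.degrees(np.arctan2(s_*dt[1],-dt[0])).round(1))
print("mill rel corner: along",((m-k)@D*1e3).round(1),"across(+ = left of dir)",((m-k)@np.array([-D[1],D[0]])*1e3).round(1))
t=m-(.030+off*1e-3)*D-k; print("shift to backoff, tool mm",(M[:2,:2].T@t*1e3).round(1),"dz to -5mm",((p[2]+.005)*1e3).round(1))
E
python3 look.py 1 -75 0 12
```

```text
scene 0.008 85 [0.5382 0.0777] bay [-128.1  -88.1] rms 0.0012
scene 0.06 141 [0.5404 0.079 ] bay [-126.3  -86.3] rms 0.0021
top 0.008 20 [0.5399 0.0754] bay [-125.9  -90. ] rms 0.0002
top 0.06 56 [0.5367 0.0746] bay [-128.8  -91.5] rms 0.0019
t 5.15 tcp [ 0.513  -0.0297  0.2349] x ang -171.1 F [0.1 0.4 0.2]
mill bay [-127.2  -87.2] goal dist 101.6 push dir tool [-0.804  0.595] phi 36.5
mill rel corner: along 52.6 across(+ = left of dir) 17.8
shift to backoff, tool mm [ 2.1 20.7] dz to -5mm 239.9
```

Call:
step_arm(steps=[[0, 0, 0, -7.5], [0, 0, 45, 0], [0, 0, 45, 0], [0, 0, 45, 0], [0, 0, 45, 0], [0, 0, 20, 0], [0, 0, 0, 0]])

```text
time: 5.85
tool_pos: [0.5195, -0.0314, 0.0329]
tool_rot: [0.01, -0.14, 0.99, -0.004]
contact_force: [-0.2, 0.4, -0.1]
gripper_width: 0.997
```

```bash
python3 look.py 1 -75 0 12
```

```text
scene 0.008 88 [0.5382 0.0776] bay [-128.   -88.2] rms 0.0011
scene 0.06 140 [0.5403 0.0792] bay [-126.4  -86.2] rms 0.002
top 0.008 22 [0.5399 0.0753] bay [-125.8  -90.1] rms 0.0002
top 0.06 59 [0.5364 0.0748] bay [-129.1  -91.4] rms 0.002
t 5.95 tcp [ 0.5218 -0.0319  0.0362] x ang -163.9 F [ 0.5 -0.2  0.4]
mill bay [-127.2  -87.2] goal dist 101.7 push dir tool [-0.872  0.489] phi 29.3
mill rel corner: along 53.2 across(+ = left of dir) 20.7
shift to backoff, tool mm [ 0.3 23.6] dz to -5mm 41.2
```

Call:
step_arm(steps=[[0, 23, 0, 0], [0, 0, 20, 0], [0, 0, 18, 0], [0, 0, 0, 0]])

```text
time: 6.35
tool_pos: [0.5255, -0.0107, 0.0083]
tool_rot: [0.022, -0.139, 0.99, -0.008]
contact_force: [-0.2, -0.2, -0.3]
gripper_width: 0.998
```

```bash
python3 look.py 1 -75 0 5
```

```text
scene 0.008 93 [0.538  0.0774] bay [-128.2  -88.4] rms 0.0018
scene 0.06 148 [0.5403 0.0794] bay [-126.4  -85.9] rms 0.0031
top 0.008 14 [0.5399 0.0751] bay [-125.8  -90.3] rms 0.0002
top 0.06 56 [0.5353 0.074 ] bay [-130.   -92.4] rms 0.0077
t 6.45 tcp [ 0.5272 -0.0112  0.0103] x ang -164.0 F [ 0.3  1.  -0.2]
mill bay [-127.3  -87.2] goal dist 101.7 push dir tool [-0.87   0.491] phi 29.4
mill rel corner: along 34.6 across(+ = left of dir) 10.2
shift to backoff, tool mm [5.4 8.7] dz to -5mm 15.3
```

```bash
python3 go.py; cp pics/last_scene.png pics/s1.png
```

```text
t 6.45 p [ 0.5272 -0.0112  0.0103] yang 105.9 tilt -0.9987 bay [-117.7 -177.1] F [ 0.3  1.  -0.2] q [-0.16  0.04  2.03 -0.    1.02 -2.01]
```

View pics/s1.png

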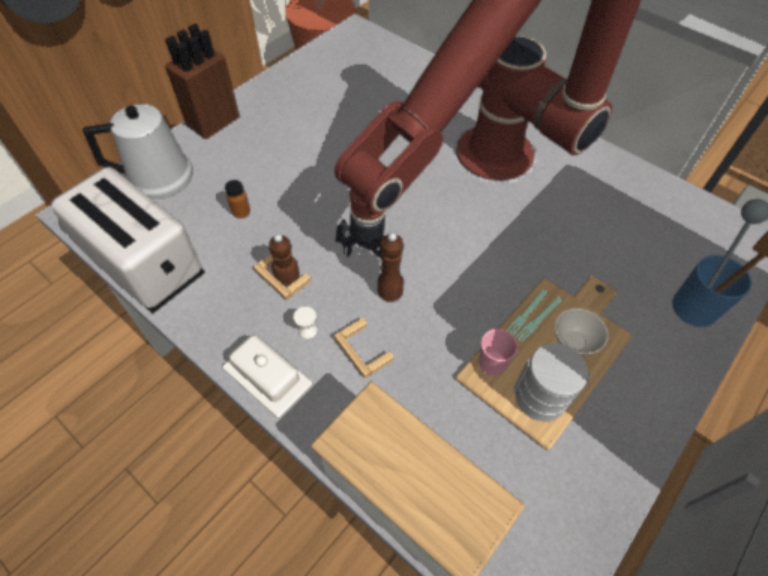

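Call:
step_arm(steps=[[3, 4, 5, 0], [3, 4, 5, 0], [0, 0, 3, 0], [0, 0, 0, 0]])

```text
time: 6.85
tool_pos: [0.5226, -0.0054, 0.0006]
tool_rot: [0.028, -0.138, 0.99, -0.01]
contact_force: [0.4, 1.1, 0.7]
gripper_width: 1.001
```

```bash
python3 look.py 1 -75 0 3
```

```text
scene 0.008 90 [0.5383 0.0776] bay [-128.   -88.3] rms 0.0018
scene 0.06 139 [0.5402 0.079 ] bay [-126.5  -86.4] rms 0.003
top 0.008 12 [0.5398 0.0749] bay [-125.9  -90.5] rms 0.0002
top 0.06 44 [0.5347 0.0737] bay [-130.5  -92.9] rms 0.0081
t 6.95 tcp [ 0.5228 -0.0055  0.0008] x ang -164.1 F [-0.8  0.1 -0.9]
mill bay [-127.2  -87.3] goal dist 101.8 push dir tool [-0.869  0.493] phi 29.6
mill rel corner: along 33.5 across(+ = left of dir) 2.9
shift to backoff, tool mm [1.  2.8] dz to -5mm 5.8
```

Call:
step_arm(steps=[[1, 2, 0, 0], [-7, 4, 0.5, 0], [-7, 4, 0.5, 0], [-7, 4, 0.5, 0], [-7, 4, 0.5, 0], [0, 0, 0, 0]])

```text
time: 7.55
tool_pos: [0.5456, 0.0203, 0.0001]
tool_rot: [0.027, -0.139, 0.99, -0.011]
contact_force: [0.1, -0.9, 0.3]
gripper_width: 1.001
```

```bash
python3 look.py 1 -75 0 0 .555 .095; cp pics/last_scene.png pics/s2.png
```

```text
scene 0.008 90 [0.5572 0.0954] bay [-113.8  -66.4] rms 0.0011
scene 0.06 160 [0.5591 0.0963] bay [-112.2  -65.1] rms 0.0081
top 0.008 8 [0.561  0.0995] bay [-111.1  -61.6] rms 0.003
top 0.06 20 [0.557  0.0964] bay [-114.2  -65.5] rms 0.0014
t 7.65 tcp [ 5.45e-01  2.01e-02 -1.00e-04] x ang -164.0 F [ 0.1 -0.1  0.9]
mill bay [-113.   -65.7] goal dist 75.9 push dir tool [-0.862  0.506] phi 30.4
mill rel corner: along 25.5 across(+ = left of dir) -0.7
shift to backoff, tool mm [ 3.5 -2.9] dz to -5mm 4.9
```

View pics/s2.png

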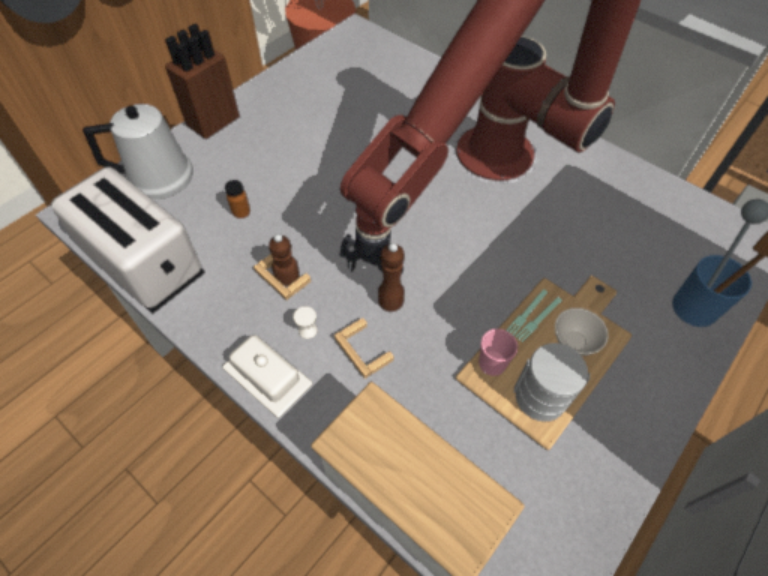

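The mill moved 26 mm and stayed upright, head at (392,250) and foot at (392,300) px. The corner push works, so I'll carry on.

Call:
step_arm(steps=[[-8, 4.5, 0.5, 0], [-8, 4.5, 0.5, 0], [-8, 4.5, 0.5, 0], [-8, 4.5, 0.5, 0], [0, 0, 0, 0]])

```text
time: 8.15
tool_pos: [0.5722, 0.0474, -0.0012]
tool_rot: [0.026, -0.138, 0.99, -0.011]
contact_force: [0.3, -0.2, 0.2]
gripper_width: 1.0
```

```bash
python3 look.py 1 -75 0 0 .582 .12
```

```text
scene 0.008 79 [0.5839 0.1224] bay [-94.3 -33.9] rms 0.0009
scene 0.06 162 [0.5862 0.1231] bay [-92.2 -32.6] rms 0.0084
top 0.06 14 [0.5838 0.1226] bay [-94.4 -33.7] rms 0.0015
t 8.25 tcp [ 0.5714  0.0471 -0.0015] x ang -164.1 F [-0.1  0.4  0.2]
mill bay [-93.2 -33.3] goal dist 37.9 push dir tool [-0.85   0.526] phi 31.7
mill rel corner: along 25.7 across(+ = left of dir) -1.7
shift to backoff, tool mm [ 2.8 -3.7] dz to -5mm 3.5
```

Call:
step_arm(steps=[[2, -3.5, 0, 0], [-7, 4.5, 0.5, 0], [-8, 5, 0.5, 0], [-8, 5, 0.5, 0], [-8, 5, 0.5, 0], [-4, 2.5, 0, 0], [0, 0, 0, 0]])

```text
time: 8.95
tool_pos: [0.5994, 0.0757, -0.0031]
tool_rot: [0.024, -0.138, 0.99, -0.011]
contact_force: [-2.5, -2.1, 1.4]
gripper_width: 1.002
```

```bash
python3 look.py 1 -75 0 0 .608 .147
```

```text
scene 0.008 85 [0.6121 0.1498] bay [-73.4  -0.6] rms 0.001
scene 0.06 166 [0.6141 0.1503] bay [-71.5   0.4] rms 0.0108
top 0.06 13 [0.5848 0.1401] bay [-97.6 -16.4] rms 0.009
t 9.05 tcp [ 0.5991  0.0755 -0.0031] x ang -164.1 F [-1.  -0.2 -0.1]
mill bay [-72.5  -0.1] goal dist 2.5 push dir tool [0.844 0.534] phi 147.7
mill rel corner: along -13.4 across(+ = left of dir) -21.4
shift to backoff, tool mm [-48.1  -5.1] dz to -5mm 1.9
```

Call:
step_arm(steps=[[6, -4, 0, 0], [20, 0, -0.5, 0], [20, 0, -1, 0], [20, 0, -1, 0], [0, 20, 0, 0], [0, 20, 0, 0], [0, 20, 0, 0], [0, 0, 0, 0]])

```text
time: 9.85
tool_pos: [0.5163, 0.1102, -0.0055]
tool_rot: [0.027, -0.135, 0.99, -0.01]
contact_force: [0.4, 0.2, 0.7]
gripper_width: 1.002
```

Call:
step_arm(steps=[[0, 20, 0, 0], [0, 20, 0, 0], [0, 20, 0, 0], [0, 20, 0, 0], [0, 10, 0, 0], [0, 0, 0, 0]])

```text
time: 10.45
tool_pos: [0.4931, 0.196, -0.0072]
tool_rot: [0.029, -0.133, 0.991, -0.01]
contact_force: [-0.4, -0.5, 0.5]
gripper_width: 1.001
```

```bash
python3 look.py -1 0 0 5 .612 .15; python3 go.py; cp pics/last_scene.png pics/s3.png
```

```text
scene 0.008 85 [0.6121 0.1498] bay [-73.4  -0.6] rms 0.0009
scene 0.06 139 [0.614  0.1513] bay [-71.8   1.4] rms 0.002
top 0.008 45 [0.6137 0.1477] bay [-71.3  -2.3] rms 0.0003
top 0.06 94 [0.6111 0.1464] bay [-73.5  -4.1] rms 0.002
t 10.55 tcp [ 0.4934  0.1952 -0.0072] x ang -164.8 F [ 0.6 -0.1 -0.5]
mill bay [-72.6   0.4] goal dist 72.6 push dir tool [-0.871 -0.487] phi 29.2
mill rel corner: along 89.6 across(+ = left of dir) 30.0
shift to backoff, tool mm [-62.2  -0.4] dz to -5mm -2.2
t 10.55 p [ 0.4934  0.1952 -0.0072] yang 105.14 tilt -0.9981 bay [-199.5   15.4] F [ 0.6 -0.1 -0.5] q [ 0.25  0.08  2.02 -0.03  0.98 -1.57]
```

View pics/s3.png

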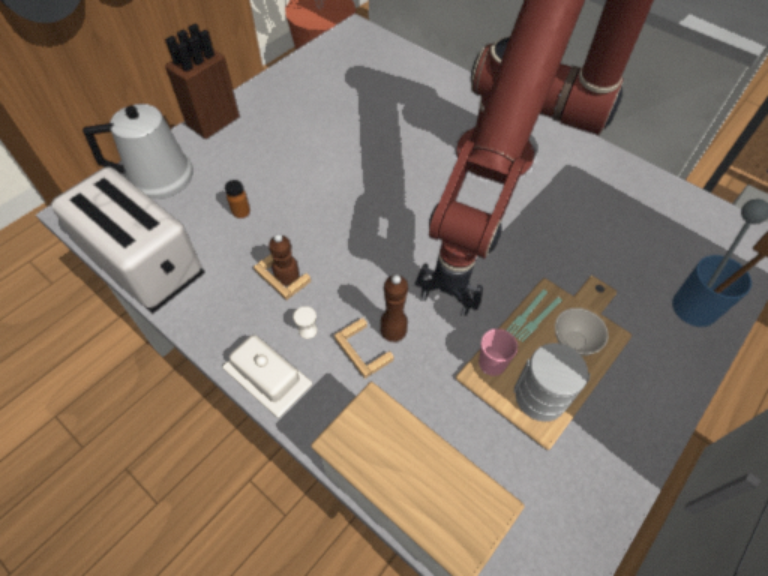

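The mill stands upright at (395,310) px, in line with the bay mouth, and the gripper is behind it to the left. I'll close in.

Call:
step_arm(steps=[[-17, 0, 0, 0], [-17, 0, 0, 0], [-17, 0, 0, 0], [-8, 0, 0.5, 0], [0, 0, 0, 0]])

```text
time: 11.05
tool_pos: [0.553, 0.2061, -0.0048]
tool_rot: [0.029, -0.13, 0.991, -0.011]
contact_force: [0.5, -0.0, 0.2]
gripper_width: 1.0
```

```bash
python3 look.py -1 0 0 0 .612 .15
```

```text
scene 0.008 97 [0.6107 0.1506] bay [-74.9  -0.1] rms 0.0045
scene 0.06 168 [0.6127 0.1519] bay [-73.3   1.6] rms 0.0095
top 0.008 27 [0.6138 0.1476] bay [-71.2  -2.3] rms 0.0004
top 0.06 123 [0.6086 0.1466] bay [-76.   -4.5] rms 0.0095
t 11.15 tcp [ 0.5518  0.2061 -0.0052] x ang -165.0 F [-0.4 -0.7 -0.5]
mill bay [-74.1   0.7] goal dist 74.1 push dir tool [-0.872 -0.487] phi 29.2
mill rel corner: along 34.2 across(+ = left of dir) 6.0
shift to backoff, tool mm [-6.6  3.2] dz to -5mm -0.2
```

Call:
step_arm(steps=[[-2, 4, 0, 0], [-8, -4.5, 0.5, 0], [-8, -4.5, 0.5, 0], [-8, -4.5, 0.5, 0], [-8, -4.5, 0.5, 0], [0, 0, 0, 0]])

```text
time: 11.75
tool_pos: [0.5874, 0.2004, -0.0064]
tool_rot: [0.025, -0.13, 0.991, -0.01]
contact_force: [0.3, 0.0, -0.2]
gripper_width: 1.001
```

```bash
sed -i 's/^        e=np.sqrt/        k=abs(f.fun)<.003; k=abs(np.hypot(*(Q[:,:2]-f.x).T)-r)<.003; Q=Q[k]; f=least_squares(lambda p:np.hypot(Q[:,0]-p[0],Q[:,1]-p[1])-r,f.x,loss="soft_l1",f_scale=.001)\n        e=np.sqrt/' look.py; python3 look.py -1 0 0 0 .636 .143
```

```text
scene 0.008 85 [0.6355 0.1452] bay [-49.5   0.5] rms 0.0011
scene 0.06 77 [0.6362 0.1476] bay [-49.4   3. ] rms 0.0011
top 0.008 21 [0.6374 0.143 ] bay [-47.2  -1.2] rms 0.0004
top 0.06 38 [0.6215 0.142 ] bay [-62.3  -5.9] rms 0.0018
t 11.85 tcp [ 0.5867  0.2005 -0.0066] x ang -165.0 F [-0.5 -0.7  0.7]
mill bay [-49.4   1.7] goal dist 49.5 push dir tool [-0.859 -0.508] phi 30.6
mill rel corner: along 23.6 across(+ = left of dir) 4.6
shift to backoff, tool mm [3.2 7.3] dz to -5mm -1.6
```

Call:
step_arm(steps=[[3, 2, 0, 0], [-1, 3.5, 0, 0], [-8, -4.5, 0.3, 0], [-8, -4.5, 0.3, 0], [-7, -4, 0.3, 0], [0, 0, 0, 0]])

```text
time: 12.45
tool_pos: [0.6094, 0.1986, -0.0066]
tool_rot: [0.024, -0.13, 0.991, -0.011]
contact_force: [-0.6, 0.1, -0.1]
gripper_width: 1.002
```

```bash
python3 look.py -1 0 0 0 .66 .139; cp pics/last_scene.png pics/s4.png
```

```text
scene 0.008 84 [0.6572 0.1428] bay [-27.9   3.3] rms 0.0011
scene 0.06 81 [0.659 0.145] bay [-26.6   5.8] rms 0.0013
top 0.008 24 [0.659  0.1405] bay [-25.6   1.5] rms 0.0005
top 0.06 33 [0.6458 0.141 ] bay [-38.6  -1.1] rms 0.0015
t 12.55 tcp [ 0.6083  0.1986 -0.007 ] x ang -165.0 F [-1.4 -1.1 -0.4]
mill bay [-27.3   4.6] goal dist 27.6 push dir tool [-0.786 -0.617] phi 38.1
mill rel corner: along 23.5 across(+ = left of dir) 7.3
shift to backoff, tool mm [0.6 9.8] dz to -5mm -2.0
```

View pics/s4.png

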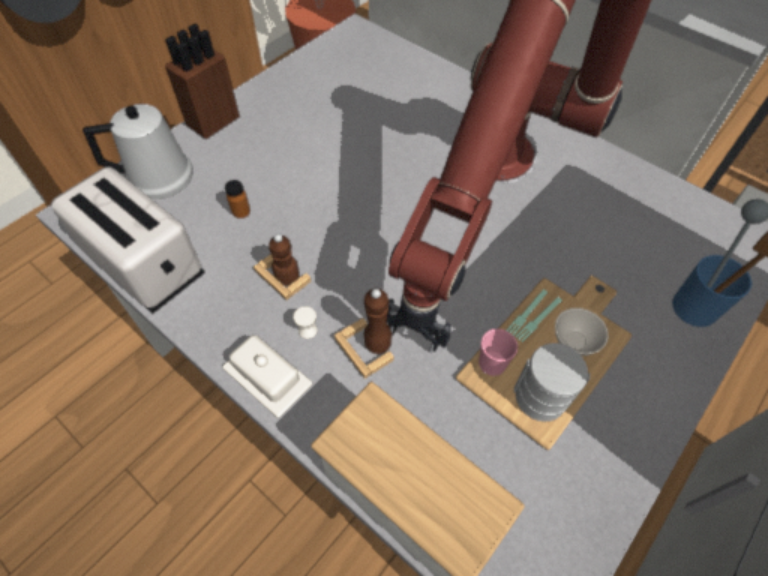

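The mill is in the mouth at (377,340) px, upright, and has drifted about 2 mm left. I'll correct sideways and push home, slower near the end.

Call:
step_arm(steps=[[3, 2, 0, 0], [-2, 6, 0, 0], [-7, -4, 0.3, 0], [-7, -4, 0.3, 0], [-6, -3.5, 0.2, 0], [0, 0, 0, 0]])

```text
time: 13.15
tool_pos: [0.6289, 0.2008, -0.0062]
tool_rot: [0.023, -0.13, 0.991, -0.011]
contact_force: [-1.9, -0.9, 0.1]
gripper_width: 1.003
```

```bash
python3 look.py -1 0 0 0 .676 .138
```

```text
scene 0.008 76 [0.6774 0.1395] bay [-7.5  4.8] rms 0.0009
scene 0.06 46 [0.6718 0.146 ] bay [-14.5   9.8] rms 0.0019
top 0.008 27 [0.6837 0.1305] bay [ 0.8 -2.4] rms 0.0016
top 0.06 53 [0.6498 0.1252] bay [-30.9 -15.5] rms 0.0017
t 13.25 tcp [ 0.6278  0.2009 -0.0068] x ang -165.0 F [-1.4  0.5 -0.4]
mill bay [-11.    7.3] goal dist 13.2 push dir tool [-0.462 -0.886] phi 62.4
mill rel corner: along 18.9 across(+ = left of dir) 11.8
shift to backoff, tool mm [-5.3 15.3] dz to -5mm -1.8
```

Call:
step_arm(steps=[[-3.5, -2, 0, 0], [-3, -2, 0, 0], [-3, -2, 0, 0], [0, 0, 0, 0]])

```text
time: 13.65
tool_pos: [0.6353, 0.1973, -0.0069]
tool_rot: [0.017, -0.129, 0.991, -0.01]
contact_force: [-2.1, -0.9, 1.2]
gripper_width: 0.996
```

```bash
python3 look.py -1 0 0 0 .68 .137; cp pics/last_scene.png pics/s5.png
```

```text
scene 0.008 84 [0.6845 0.1386] bay [-0.3  5.7] rms 0.0012
scene 0.06 38 [0.6756 0.1467] bay [-10.9  11.5] rms 0.0016
top 0.008 34 [0.6896 0.1325] bay [6. 1.] rms 0.0016
top 0.06 73 [0.6554 0.123 ] bay [-24.9 -16.4] rms 0.0016
t 13.75 tcp [ 0.6355  0.1972 -0.0069] x ang -165.1 F [-4.3 -0.5  3. ]
mill bay [-5.6  8.6] goal dist 10.3 push dir tool [-0.082 -0.996] phi 85.3
mill rel corner: along 8.6 across(+ = left of dir) 17.5
shift to backoff, tool mm [-15.7  22.8] dz to -5mm -1.9
```

Force is rising and the foot fit reads about x = 0. I'll back off and measure with the view clear.

Call:
step_arm(steps=[[5, 3, 0, 0], [15, 6, -0.5, 0], [20, 5, -1, 0], [30, 0, -1, 0], [40, 0, -2, 0], [0, 0, 0, 0]])

```text
time: 14.35
tool_pos: [0.5249, 0.1824, -0.0077]
tool_rot: [0.023, -0.131, 0.991, -0.011]
contact_force: [0.4, 0.7, -1.4]
gripper_width: 0.999
```

```bash
python3 look.py -1 0 0 0 .684 .137; cp pics/last_scene.png pics/s6.png
python3 - <<'E'
from h import *
for n,g in [("scene",(.684,.137)),("top",(.684,.135))]:
    im,W=cloud(n); P=W.reshape(-1,3); o=np.load(n+"0.npy").reshape(-1,3)
    # gap of foot to back rail, salt and bystander checks: changed pixels
    b=[("salt",.665,-.13),("egg",.736,.006),("cup",.543,.362),("jar",.602,-.362),("bento",.545,.478)]
    for k,x,y in b:
        f=lambda A:np.nanmedian(A[(np.hypot(A[:,0]-x,A[:,1]-y)<.06)&(A[:,2]>.03)],0)
        print(n,k,((f(P)-f(o))*1e3).round(1))
im=cv2.imread("pics/s6.png"); cv2.imwrite("pics/s6c.png",cv2.resize(im[250:400,300:470],None,fx=4,fy=4,interpolation=2))
E
```

```text
scene 0.008 54 [0.6886 0.1366] bay [4.1 4.7] rms 0.0017
scene 0.06 121 [0.6856 0.1394] bay [0.5 6.7] rms 0.0015
top 0.008 22 [0.686  0.1373] bay [1.4 4.8] rms 0.0018
top 0.06 101 [0.6829 0.1361] bay [-1.3  2.9] rms 0.0016
t 14.45 tcp [ 0.5312  0.1835 -0.0044] x ang -165.0 F [ 0.8 -0.1 -0.2]
mill bay [2.3 5.7] goal dist 6.2 push dir tool [ 0.776 -0.63 ] phi 140.9
mill rel corner: along -82.2 across(+ = left of dir) 101.8
shift to backoff, tool mm [-151.    -8.3] dz to -5mm 0.6
scene salt [-0.4  0.2 -0.8]
scene egg [-0.1 -0.5 -0.1]
scene cup [-0.1 -0.1 -0.2]
scene jar [-0.4  1.   1.3]
scene bento [ 0.2 -0.2  0. ]
top salt [ 0.3 -0.2 -0. ]
top egg [-0.   0.2  0.3]
top cup [0.6 0.  0.1]
top jar [ 0.2 -0.1  0.2]
top bento [ 0.1  0.3 -0.1]
```

View pics/s6c.png

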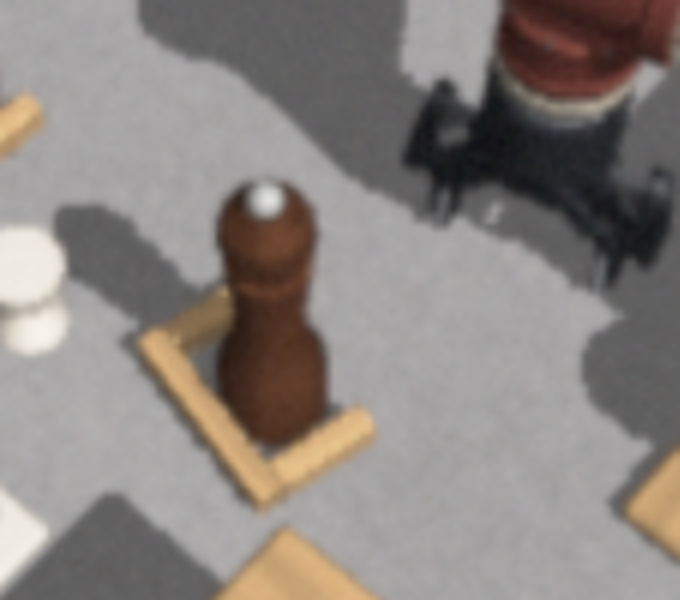

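The crop shows the mill upright in the bay, its foot against the back rail at (240,420) px and between the side rails. The gripper is clear.

```bash
python3 -c "from plant import job_done; print(job_done())"
```

```text
the job is handed in; nothing more can be done
None
```

I slid the pepper mill along the counter into the empty left bay, up to the back rail, and handed the job in at about 14.5 s. It was never lifted. I pushed it low on the foot with the front outer corner of an open finger: first diagonally to line it up with the mouth, then straight in with the other finger.

**Mill position:** With the gripper backed off, four fits from the two cameras put the mill at x between -1.3 and +4.1 mm and y between +3 and +7 mm in the bay frame. The fits agree only to a few millimetres. The highest x reading, 4.1 mm, is just over the 4 mm limit; I put that down to measurement error, since the back rail would stop the foot at x = 0.

**Upright:** The last picture shows the mill upright with its foot at the back rail. I judged this by eye and did not measure the tilt.

**Force:** The contact force I read was about 5 N at most, as the mill came up against the rail.

**Bystanders:** The salt mill, egg cup, cup, spice jar and bento showed shifts of under 2 mm, which is within the noise. I did not measure the bowl and forks; the gripper never came near them.

**Tool tilt:** The tool leaned by about 0.05 rad as errors built up over the relative moves. It leaned away from the mill and did no harm.

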